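Stack hubs on an inspection turntable, light it and turn it once round

ROBOT

A 6-joint arm with a two-finger parallel gripper is mounted at the origin on the work surface. World frame = base frame: x ahead of the robot, y to its left, z up, the work surface at z = 0. Lengths are in m, angles in degrees, forces in N, time in s.
With the tool pointing down it reaches from about 0.25 to 0.775 m from the base axis. Payload 4 kg.
Tool frame: the origin (TCP) lies between the finger pads; the fingertips stand 8 mm ahead of it and the grasp point (between the pads) lies 11 mm behind it (arm.tip_reach is the distance from the TCP to the fingertips, in m); z points along the fingers, y is the direction in which the jaws open and shut (so a half turn about z gives the same grasp; the last joint's range is limited). The gripper opens to 85 mm and grips with 20 to 120 N. Pads are 22 mm wide; open, the fingers measure 114 mm over their backs; the gripper's body (76 mm by 85 mm) begins 54 mm behind the grasp point. The pads swing forward as they close: fully open they stand 13 mm farther back than shut.
Start: joints at [-70.995, 4.996, 78.535, -0, 96.463, -5.907], TCP at [0.232, -0.499, 0.219] pointing down, gripper open.
Joint ranges: [-177.83, 177.83], [-43.37, 116.18], [15.69, 146.23], [-61.86, 241.86], [9.47, 152.12], [-147.06, 147.06]. Speed limits (degrees/s): [159.86, 159.86, 180, 180, 180, 180].

INTERFACE

Orientations are given as [roll, pitch, yaw] about the fixed x, y, z axes, in that order (R = Rz(yaw) Ry(pitch) Rx(roll)).
In Python, from plant import status, snapshot, camera_params, ticket, finder, arm gives the robot as it stands. The module is installed in compiled form; this text tells all that it offers.
- The arm moves only by the shell command python3 -m handwheel 'ROWS' [FORCE]. ROWS is JSON, a list of rows, each a list of 3 entries, a list of its own where there are three numbers: the turn, a rotation vector about the tool's x, y, z in degrees, then the shift along the tool's x, y, z in m, then the gripper command: -1 is fully open, 1 is shut, values between are in proportion. In form: [[[rx, ry, rz], [tx, ty, tz], fingers], ...]. A call has 1 to 5 rows; each row shifts and turns the commanded pose from where the row before left it, along the tool's axes as they then stand; what a row does not reach is not made up. A row lasts 1/8 s, in which the tool goes at most 62.5 mm and 10.7 degrees, less where a joint would pass 70% of its speed; a pose out of reach is approached as far as the arm can. A call with a gripper value outside its range is refused whole. The fingers move at their own pace and stop on an object; FORCE is the grip in N (left out, the last holds). Time passes only in rows, so rows that do not move let the fingers close. It gives the time, the measured TCP pose, the force and the opening at its end, in the units of the state.
- status.sense(): the state, without advancing time (a new reading comes with each control period).
- snapshot(name): name is "scene" or "top" or "wrist"; returns the picture (400x640x3 uint8, red, green, blue); there is no depth.
- camera_params(name): a dict with "mtx" (3x3 intrinsics, pixels), "eye" and "attitude" of the camera in the world; the wrist camera has in their place "T_tool_cam" (4x4, takes a point from camera to tool coordinates, whose origin is the TCP and whose axes are the flange's). Camera axes: x right, y down, z forward; pixel columns grow to the right and rows downward; lengths in m; the calibration is good to about 2 mm. A picture is of the moment at which its call begins: read the wrist's pose just before it. camera_params takes no time and is no camera call.
- ticket.close_job(): hands the job in, once; it reports no verdict.
Trained networks look in the newest picture that a camera, given by its name, has taken for a name from the list of things; names that differ only in an ending like _2 or _b are one class to them, and where a whole thing is asked for, a point or a joint stands for the part that bears it (a point fixed in the world has none). Each returns a list of dicts, best first, with "confidence" (0 to 1); they miss things now and then, are a little off and sometimes report something else, mostly with a low value. They report only what shows in the picture. A call takes as long as a camera call. They do not tell look-alikes from the thing itself.
- finder.search_frame(target, camera): "location" ([column, row] in pixels, amid what is visible of it).
The state is a dict: "t": time; "joint_pos": joint angles; "qvel": joint speeds; "joint_efforts": joint torques, N m; "eef_pos": TCP position; "orientation": TCP orientation; "contact_force": force on the tool from outside, world axes, zero at the start; "wrist_torque": the same for the moment, N m; "opening": finger opening in m.
Only numpy, scipy, OpenCV 4.12 (cv2) and the standard library are available. Lean on these libraries where they do the work, as an engineer would, in place of code of your own. Each camera call takes 0.05 s, during which the arm holds its last target. There are 200 camera calls.

TASK

Load the inspection turntable: seat every flanged hub on the bench face down on the table's centring spigot, one on another, each fully home, and close the stack with the domed end cap. Then pull the spring knob on the lamp box all the way up and let it go back to rest, and after that turn the loaded table by its crank handle one full turn, either way, until the handle is back about where it started. The other things on the bench are to be left alone.

Things in the scene. Friction and masses are not known exactly. Their poses are not given: they have to be found in the camera images.
- hub_1: flanged aluminium hub lying face down (2 to 4 are there). Flange 84 mm across, 16 mm thick; barrel 56 mm across from 16 to 38 mm height (grip here); chamfered nose 34 mm across from 38 to 52 mm. Bore in the face 36.6 mm across, 16 mm deep, fits over the spigot or another hub's nose: each hub raises the stack 38 mm. 0.3 kg. Origin: centre of the face (underside), z up. Round: yaw is free
- hub_2: flanged aluminium hub lying face down (2 to 4 are there). Flange 84 mm across, 16 mm thick; barrel 56 mm across from 16 to 38 mm height (grip here); chamfered nose 34 mm across from 38 to 52 mm. Bore in the face 36.6 mm across, 16 mm deep, fits over the spigot or another hub's nose: each hub raises the stack 38 mm. 0.3 kg. Origin: centre of the face (underside), z up. Round: yaw is free
- hub_3: flanged aluminium hub lying face down (2 to 4 are there). Flange 84 mm across, 16 mm thick; barrel 56 mm across from 16 to 38 mm height (grip here); chamfered nose 34 mm across from 38 to 52 mm. Bore in the face 36.6 mm across, 16 mm deep, fits over the spigot or another hub's nose: each hub raises the stack 38 mm. 0.3 kg. Origin: centre of the face (underside), z up. Round: yaw is free
- hub_4: flanged aluminium hub lying face down (2 to 4 are there). Flange 84 mm across, 16 mm thick; barrel 56 mm across from 16 to 38 mm height (grip here); chamfered nose 34 mm across from 38 to 52 mm. Bore in the face 36.6 mm across, 16 mm deep, fits over the spigot or another hub's nose: each hub raises the stack 38 mm. 0.3 kg. Origin: centre of the face (underside), z up. Round: yaw is free
- end_cap: domed aluminium end cap lying face down: same flange (84 mm across, 16 mm thick) and bore as the hubs, but a barrel 44 mm across from 16 to 38 mm height (grip here) that ends in a rounded dome at 50 mm, without a nose: nothing fits on top of it. 0.3 kg. Origin: centre of the face (underside), z up
- spigot (a point): turntable axis at the plate's top face, where the first part's face rests (the k-th after it: 38 mm x k higher). The chamfered centring spigot stands here, 34 mm across, 14 mm high. Turntable: a blue foot fixed to the bench, a steel plate 264 mm across, its top 34 mm above the bench. z up; x points to the crank handle
- crank_handle (a point): point to grip on the turntable's crank handle: an upright black round handle 24 mm across whose sleeve spins freely on its pin, 115 mm from the axis, from 40 to 120 mm above the bench; this point lies at 95 mm on its centre line and goes round with the plate
- turntable (a joint): angle of the turntable plate about its vertical axis, rad: 0 at the start, grows counter-clockwise seen from above; can turn more than a full turn either way (0.12 N m of friction) and stays where it is left
- lamp_knob (a joint): travel of the pull knob, m: 0 at rest (in), 0.016 pulled up to its stop; the lamp switches on beyond 0.012. A spring (3 N at rest, 8 N at the stop) draws it back down when let go
- knob_grip (a point): centre of the head of the pull knob: a round black head 36 mm across, 22 mm high, on a thin stem upright on top of the grey lamp box (100 x 90 mm, 70 mm high, fixed to the bench); the head's underside is 12 mm above the box top. Pull straight up. Moves with the knob
- pen_cup: bystander: dark round cup with pens, 70 mm across, 140 mm high; origin at its foot, z up
- oil_bottle: bystander: white round oil bottle, 56 mm across, 140 mm high; origin at its foot, z up
- mallet: bystander: hammer 260 mm long lying flat; origin at the middle of its underside, x along it
- wrench: bystander: steel wrench 200 mm long lying flat; origin at the middle of its underside, x along it
- parallel: bystander: small steel block 60 x 30 x 20 mm, lying among the parts; origin at the centre of its underside
- vee_block: bystander: steel block with a slot along its top, 70 x 60 x 55 mm; origin at the centre of its underside
- gauge_case: bystander: blue case 70 x 140 x 35 mm; origin at the centre of its underside
Not all that is in view belongs to the job. Leave any pink or purple look-alike of the hub_4 alone.

How it is judged:
By the outcome, as a careful person would: the job done as asked, in the order asked, and still so for the second after the job is handed in, with the robot touching nothing.
Of hub_1, hub_2, hub_3, hub_4 only 2 to 4 are there at a start; the rules pass over those that are not, and their reading is None.
At some moment in a run one of hub_1, hub_2, hub_3, hub_4, end_cap may be knocked a few centimetres aside while the robot is not near it.
It also fails if it takes over 210 s, if anything falls off the work surface, if the arm or the gripper's body presses on something with over 40 N, if the wrist force passes 120 N, or if a joint passes its speed limit or range.

## Working session

There is one attempt and no reset: what is moved stays moved. The work goes in short steps, Python scripts to look and compute and a shell command to move; the robot and the scene stay as the last step left them, time stands still between calls to the robot, and variables do not carry over. Pictures are saved under pics/ and viewed, about 12 in all and at most 16, crops included, and the job is handed in when it is done.

```bash
mkdir -p pics
cat > h.py <<'E'
import numpy as np, cv2, json
from plant import status, snapshot, camera_params, ticket, finder, arm
from scipy.spatial.transform import Rotation as R
def pose():
    s=status.sense(); return np.array(s["eef_pos"]), R.from_euler('xyz',s["orientation"],degrees=True).as_matrix()
def cam(name):
    c=camera_params(name); K=np.array(c["mtx"])
    if name=="wrist":
        T=np.array(c["T_tool_cam"]); p,Q=pose(); return K,Q@T[:3,:3],p+Q@T[:3,3]
    return K,c["attitude"],np.array(c["eye"])
def save(name,f):
    im=snapshot(name); cv2.imwrite(f,im[:,:,::-1]); return im
def ray(K,A,e,uv,z):
    d=A@np.linalg.inv(K)@np.array([uv[0],uv[1],1.]); return e+d*(z-e[2])/d[2]
E
python3 - <<'E'
from h import *
print(status.sense())
for n in("scene","top","wrist"):
    print(n,camera_params(n)); save(n,f"pics/{n}0.png")
print(arm.tip_reach)
for t in("hub_1","end_cap","turntable","crank_handle","knob_grip"):
    print(t,[(np.round(d["location"]).tolist(),round(d["confidence"],2)) for d in finder.search_frame(t,"top")])
E
```

```text
{'t': 0.0, 'joint_pos': array([-7.09964103e+01,  5.04160037e+00,  7.86262238e+01, -4.66190176e-04,
        9.64621895e+01, -5.90720688e+00]), 'qvel': array([-0.13503475,  0.01371178,  0.02166219,  0.03744386,  0.0793565 ,
        0.01975859]), 'joint_efforts': array([ 8.21864869e-04, -3.51862729e+01, -3.13273108e+01, -1.04307688e-06,
        1.09261923e-02, -3.84999211e-06]), 'eef_pos': array([ 0.23148435, -0.49833262,  0.21790229]), 'orientation': array([-1.79870629e+02, -1.29197981e-02,  2.49107301e+01]), 'contact_force': array([ 0.34381472,  0.97395142, -0.51399878]), 'wrist_torque': array([-0.00569883, -0.02202455, -0.00124795]), 'opening': 0.08514531086508344}
scene {'mtx': array([[377.89919325,   0.        , 315.88687941],
       [  0.        , 377.89919325, 190.13287263],
       [  0.        ,   0.        ,   1.        ]]), 'eye': array([ 1.06424057, -0.21324141,  0.94485738]), 'attitude': array([-1.45970580e+02,  4.57930007e-02,  7.11032370e+01])}
top {'mtx': array([[420.49876525,   0.        , 322.832578  ],
       [  0.        , 420.49876525, 202.80036116],
       [  0.    
[... 257 characters left out ...]
, 203.14674102],
       [  0.        ,   0.        ,   1.        ]]), 'T_tool_cam': array([[-4.85663902e-04, -9.49792506e-01, -3.12880104e-01,
         8.02594665e-02],
       [ 9.99999750e-01, -6.21950033e-04,  3.35782614e-04,
        -4.70941936e-04],
       [-5.13519601e-04, -3.12879863e-01,  9.49792571e-01,
        -1.54288325e-01],
       [ 0.00000000e+00,  0.00000000e+00,  0.00000000e+00,
         1.00000000e+00]])}
0.008
hub_1 [([414.0, 183.0], 0.9), ([412.0, 214.0], 0.77), ([238.0, 243.0], 0.68), ([362.0, 180.0], 0.55)]
end_cap [([360.0, 224.0], 0.93), ([344.0, 135.0], 0.46)]
turntable [([286.0, 183.0], 0.94), ([360.0, 221.0], 0.71)]
crank_handle [([279.0, 188.0], 0.87)]
knob_grip []
```

```bash
sed -i 's/return K,c\["attitude"\],/return K,R.from_euler("xyz",c["attitude"],degrees=True).as_matrix(),/' h.py
python3 - <<'E'
from h import *
for n in("top","scene"):
    im=cv2.imread(f"pics/{n}0.png")
    if n=="top":
        im=im[60:340,160:540]; im=cv2.resize(im,None,fx=2.1,fy=2.1,interpolation=cv2.INTER_CUBIC)
    cv2.imwrite(f"pics/{n}0v.png",im)
K,A,e=cam("top"); print(A)
for n,uv,z in(("hubA",(414,183),.03),("hubB",(412,214),.03),("h?",(238,243),.03),("h?",(362,180),.03),("cap",(360,224),.03),("tt",(286,183),.034),("crank",(279,188),.1)): print(n,ray(K,A,e,uv,z).round(3))
E
```

```text
[[ 0.02912864 -0.98772945  0.15343421]
 [-0.99938444 -0.03178038 -0.01485784]
 [ 0.01955173 -0.15290697 -0.98804716]]
hubA [ 0.593 -0.371  0.03 ]
hubB [ 0.482 -0.363  0.03 ]
h? [0.363 0.237 0.03 ]
h? [ 0.598 -0.186  0.03 ]
cap [ 0.442 -0.182  0.03 ]
tt [0.577 0.081 0.034]
crank [0.546 0.099 0.1  ]
```

View pics/top0v.png

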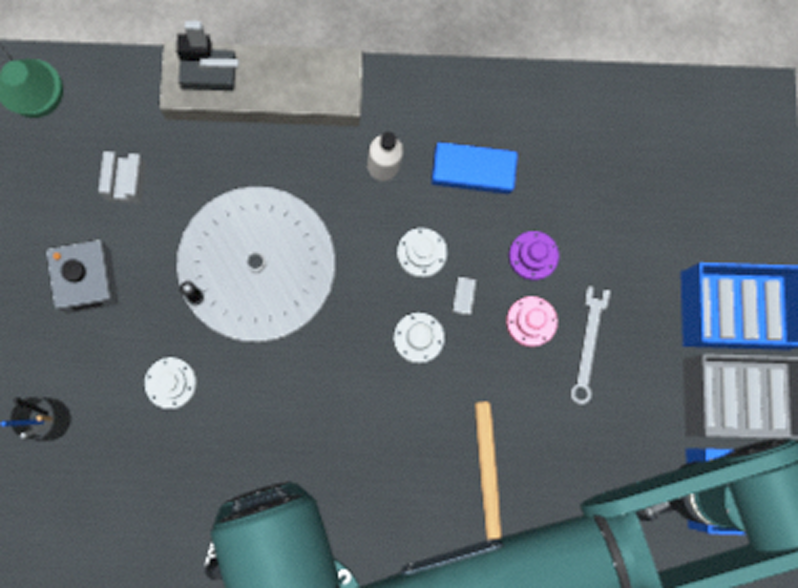

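View pics/scene0v.png

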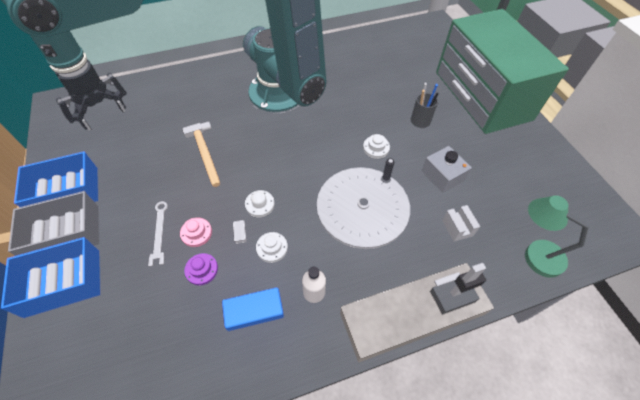

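Bystanders and decoys (pink and purple look-alikes) are clear of the job. I see two hubs, at about (0.598,-0.186) and (0.363,0.237), and the domed cap at (0.44,-0.18). The turntable is at about (0.58,0.09) and the lamp box lies to its left. Squaring the tool to yaw 0 and going over the first hub.

```bash
python3 -m handwheel '[[[0,0,8.3],[0,0,-0.01],-1],[[0,0,8.3],[0,0,-0.01],-1],[[0,0,8.3],[0,0,-0.01],-1],[[0,0,0],[0.04,-0.03,0],-1],[[0,0,0],[0.046,-0.04,0],-1]]'; python3 -m handwheel '[[[0,0,0],[0.046,-0.04,0],-1],[[0,0,0],[0.046,-0.04,0],-1],[[0,0,0],[0.046,-0.04,0],-1],[[0,0,0],[0.046,-0.04,0],-1],[[0,0,0],[0.046,-0.04,0],-1]]'
python3 - <<'E'
from h import *
K,A,e=cam("wrist"); save("wrist","pics/w1.png")
print(pose()[0],[(d["location"],d["confidence"],ray(K,A,e,d["location"],.035).round(3)) for d in finder.search_frame("hub_1","wrist")])
im=save("top","pics/top1.png")[60:400,100:560]; cv2.imwrite("pics/top1v.png",cv2.resize(im[:,:,::-1],None,fx=1.7,fy=1.7,interpolation=cv2.INTER_CUBIC))
E
```

```text
t: 1.02
eef_pos: [0.318, -0.4288, 0.2491]
orientation: [180.0, -0.0, -0.2]
contact_force: [0.9, 0.4, -0.7]
opening: 0.0855
t: 1.65
eef_pos: [0.549, -0.2273, 0.2493]
orientation: [180.0, -0.0, 0.0]
contact_force: [0.7, -0.1, 0.2]
opening: 0.0851
[ 0.55394263 -0.22097424  0.2483453 ] [([284.5, 115.2], 0.86, array([ 0.607, -0.187,  0.035])), ([9.5, 298.4], 0.78, array([0.38 , 0.173, 0.035])), ([434.9, 211.6], 0.68, array([ 0.497, -0.36 ,  0.035])), ([447.3, 116.5], 0.67, array([ 0.605, -0.362,  0.035]))]
```

View pics/w1.png

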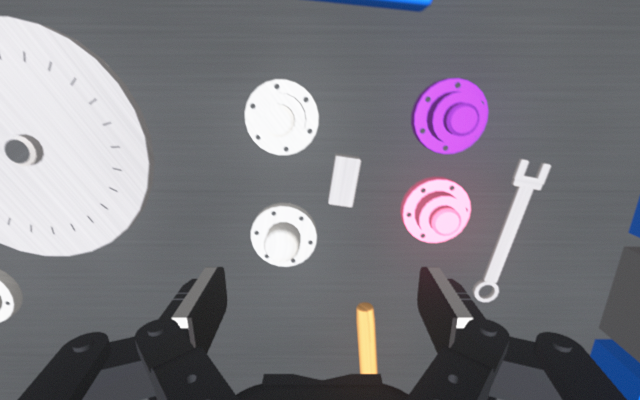

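View pics/top1v.png

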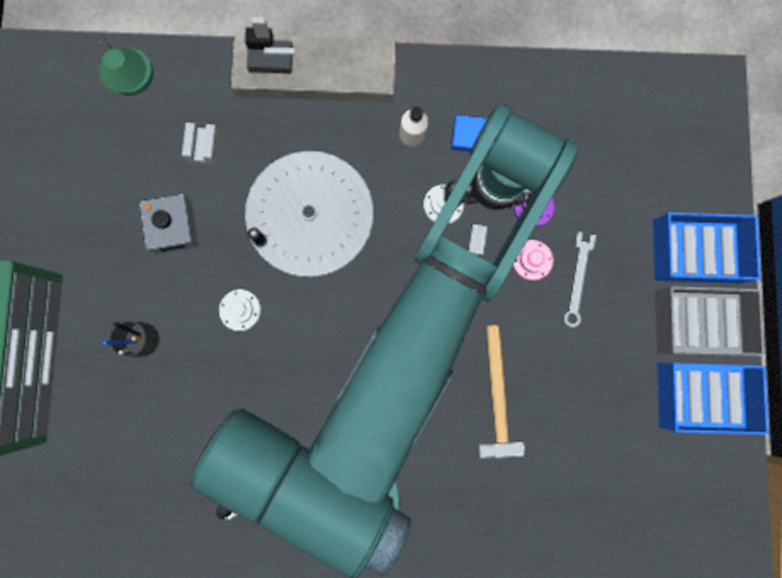

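Wrist view: the noses and the domed cap are clear. The hub is at (282,117), the cap at (283,237), the spigot near (20,150) and the decoys at right. The top view shows no further hub. Centring over hub A for a close measurement.

```bash
cat >> h.py <<'E'
def blob(im,K,A,e,xy,z,dark=False,rad=.06,thr=150):
    """centre of the bright thing near world xy at height z (ellipse fit of its outline)"""
    def px(p):
        c=A.T@(np.r_[p,z]-e); return (K@c/c[2])[:2]
    c=px(xy); r=K[0,0]*rad/abs(e[2]-z)
    g=im.max(2); m=((g<thr) if dark else (im.min(2)>thr)).astype(np.uint8)
    k=np.zeros_like(m); cv2.circle(k,tuple(int(v) for v in c),int(r),1,-1); m*=k
    m=cv2.morphologyEx(m,cv2.MORPH_CLOSE,np.ones((7,7)))
    cs,_=cv2.findContours(m,cv2.RETR_EXTERNAL,cv2.CHAIN_APPROX_NONE)
    q=max(cs,key=cv2.contourArea); el=cv2.fitEllipse(cv2.convexHull(q))
    p=ray(K,A,e,el[0],z); d=np.mean(el[1])/K[0,0]*abs((A.T@(p-e))[2])
    return p[:2].round(4),round(d*1000,1),np.round(el[0],1)
E
python3 -m handwheel '[[[0,0,0],[0.026,-0.017,0.02],-1],[[0,0,0],[0.026,-0.017,0.02],-1],[[0,0,0],[0,0,0.02],-1],[[0,0,0],[0,0,0],-1],[[0,0,0],[0,0,0],-1]]'
python3 - <<'E'
from h import *
K,A,e=cam("wrist"); im=save("wrist","pics/w2.png")
print(pose()[0]); print(status.sense()["orientation"])
print("flange",blob(im,K,A,e,(.605,-.187),.014))
for z in (0.014,):
  for t in (130,170,190): print(blob(im,K,A,e,(.605,-.187),z,thr=t))
E
```

```text
t: 2.42
eef_pos: [0.5993, -0.196, 0.1903]
orientation: [179.9, -0.1, -0.1]
contact_force: [0.3, 0.6, -0.1]
opening: 0.0852
[ 0.59956689 -0.19594053  0.19079798]
[ 1.79927926e+02 -1.24998347e-01 -7.05782963e-02]
flange (array([ 0.6029, -0.1823]), np.float64(83.4), array([308.4, 172.9]))
(array([ 0.6031, -0.1823]), np.float64(84.1), array([308.4, 172.7]))
(array([ 0.6029, -0.1822]), np.float64(82.8), array([308.3, 173. ]))
(array([ 0.6027, -0.1822]), np.float64(82.4), array([308.3, 173.1]))
```

View pics/w2.png

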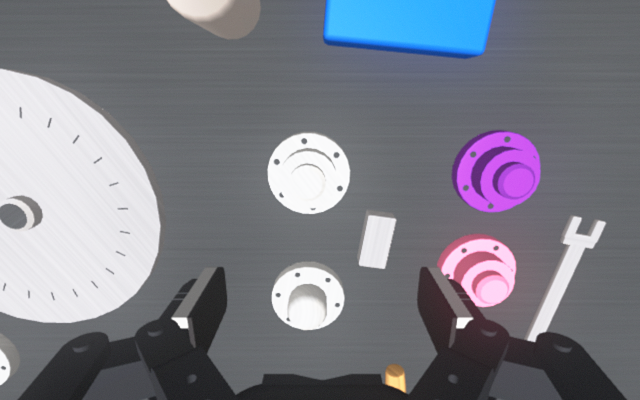

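```bash
python3 -m handwheel '[[[0,0,0],[0.0035,-0.0135,0.06],-1],[[0,0,0],[0,0,0.05],-1],[[0,0,0],[0,0,0.03],-1],[[0,0,0],[0,0,0.0245],-1],[[0,0,0],[0,0,0],-1]]' 30;  python3 -m handwheel '[[[0,0,0],[0,0,0],0.2],[[0,0,0],[0,0,0],0.4],[[0,0,0],[0,0,0],0.6],[[0,0,0],[0,0,0],1],[[0,0,0],[0,0,0],1]]'; python3 -m handwheel '[[[0,0,0],[0,0,0],1],[[0,0,0],[0,0,0],1]]'
```

```text
t: 3.1
eef_pos: [0.6018, -0.1813, 0.0233]
orientation: [-179.9, 0.2, -0.0]
contact_force: [-0.6, 0.6, 0.8]
opening: 0.0853
t: 3.72
eef_pos: [0.6041, -0.1819, 0.0265]
orientation: [179.9, -0.2, 0.0]
contact_force: [-1.2, -0.5, 6.0]
opening: 0.0319
t: 3.98
eef_pos: [0.6041, -0.1819, 0.0265]
orientation: [179.9, -0.2, 0.0]
contact_force: [-0.2, -0.7, 5.7]
opening: 0.0324
```

Run:
```python
from h import *
a=save("wrist","pics/w3.png"); b=save("scene","pics/s3.png")
b=cv2.resize(b[170:300,200:360],(640,520),interpolation=cv2.INTER_CUBIC)
cv2.imwrite("pics/c3.png",np.hstack([cv2.resize(a,(400,250)),cv2.resize(b,(400,250))])[:,:,::-1])
```

```text
(no output)
```

View pics/c3.png

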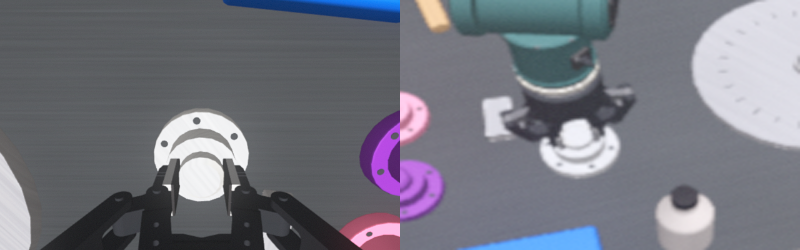

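The picture shows the jaws closed on the nose, above the barrel; the hub still sits flat. Reopening and gripping lower.

```bash
python3 -m handwheel '[[[0,0,0],[0,0,0],0],[[0,0,0],[0,0,0],-1],[[0,0,0],[0,0,0],-1],[[0,0,0],[0,0,0],-1],[[0,0,0],[0,0,0],-1]]' ; python3 -m handwheel '[[[0,0,0],[0,0,0.005],-1],[[0,0,0],[0,0,0.003],-1],[[0,0,0],[0,0,0],-0.2],[[0,0,0],[0,0,0],0.1],[[0,0,0],[0,0,0],0.2]]';  python3 -m handwheel '[[[0,0,0],[0,0,0],0.3],[[0,0,0],[0,0,0],0.3],[[0,0,0],[0,0,0],0.4]]'
```

```text
t: 4.7
eef_pos: [0.603, -0.1812, 0.0244]
orientation: [-180.0, 0.0, 0.0]
contact_force: [-0.4, 0.7, -0.5]
opening: 0.0853
t: 5.32
eef_pos: [0.6034, -0.1815, 0.0169]
orientation: [180.0, -0.0, 0.0]
contact_force: [0.7, -0.4, 0.8]
opening: 0.0539
t: 5.7
eef_pos: [0.6034, -0.1815, 0.0169]
orientation: [180.0, -0.0, 0.0]
contact_force: [0.4, -0.9, 1.7]
opening: 0.0541
```

```bash
python3 -m handwheel '[[[0,0,0],[0,0,0],1],[[0,0,0],[0,0,0],1],[[0,0,0],[0,0,-0.02],1],[[0,0,0],[0,0,-0.05],1],[[0,0,0],[0,0,-0.06],1]]' 50;  python3 -m handwheel '[[[0,0,0],[0,0,-0.06],1],[[0,0,0],[-0.01,-0.03,-0.04],1],[[0,0,0],[-0.02,-0.055,0],1],[[0,0,0],[-0.02,-0.055,0],1],[[0,0,0],[-0.02,-0.055,0],1]]';  python3 -m handwheel '[[[0,0,0],[-0.02,-0.05,0],1],[[0,0,0],[0,-0.02,0],1],[[0,0,0],[0,0,0],1],[[0,0,0],[0,0,0],1]]'
python3 - <<'E'
from h import *
K,A,e=cam("wrist"); im=save("wrist","pics/w4.png")
print(pose()[0]);
E
```

```text
t: 6.32
eef_pos: [0.6015, -0.1803, 0.1458]
orientation: [-179.9, 0.3, 0.0]
contact_force: [1.6, 0.2, -2.9]
opening: 0.0535
t: 6.95
eef_pos: [0.5315, 0.0156, 0.2465]
orientation: [-180.0, 0.1, 0.0]
contact_force: [-0.3, 0.2, -2.6]
opening: 0.0528
t: 7.45
eef_pos: [0.5128, 0.0832, 0.2464]
orientation: [180.0, 0.1, -0.0]
contact_force: [0.9, -0.5, -4.0]
opening: 0.0526
[0.51296859 0.0828831  0.2463873 ]
```

View pics/w4.png

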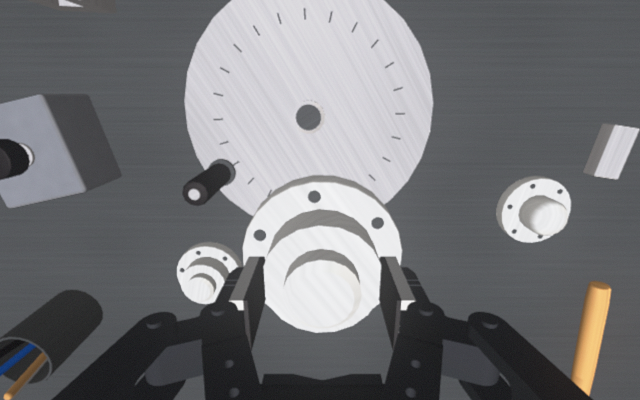

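Run:
```python
from h import *
K,A,e=cam("wrist"); im=cv2.imread("pics/w4.png")[:,:,::-1]
p=ray(K,A,e,(308,117),.048); print(p)
for t in (100,120,140): print(t,blob(im,K,A,e,p[:2],.048,dark=True,rad=.03,thr=t))
# plate rim: radial bright->dark edge search, fit at z=.034
g=cv2.GaussianBlur(im,(3,3),0).min(2).astype(float); P=[]
for a in np.arange(-85,215,3):
    u=np.array([np.cos(np.radians(a)),-np.sin(np.radians(a))]); 
    r=np.arange(95,145,.5); q=np.array([308,105])+r[:,None]*u; v=cv2.remap(g.astype(np.float32),q[:,0].astype(np.float32)[None],q[:,1].astype(np.float32)[None],cv2.INTER_LINEAR)[0]
    i=np.argmin(np.diff(v)); 
    if q[i,1]>1: P.append(ray(K,A,e,q[i],.034)[:2])
P=np.array(P)
from scipy.optimize import least_squares
s=least_squares(lambda x:np.hypot(*(P-x[:2]).T)-x[2],[*p[:2],.132],loss='soft_l1',f_scale=.001); print("plate",s.x.round(4),len(P),np.median(abs(s.fun)))
print("handle top",ray(K,A,e,(194,195),.12),"knob",ray(K,A,e,(8,158),.104))
for n,uv in (("cap",(535,210)),("hubB",(208,270))): print(n,ray(K,A,e,uv,.014))
```

```text
[0.56969665 0.0971454  0.048     ]Traceback (most recent call last):
  File "<stdin>", line 4, in <module>
  File "h.py", line 24, in blob
    q=max(cs,key=cv2.contourArea); el=cv2.fitEllipse(cv2.convexHull(q))
ValueError: max() iterable argument is empty
```

Run:
```python
from h import *
K,A,e=cam("wrist"); im=cv2.imread("pics/w4.png")[:,:,::-1]
p=ray(K,A,e,(308,117),.048); print(im[117,285:332:2].max(1))
for t in (150,165,180):
  try: print(t,blob(im,K,A,e,p[:2],.048,dark=True,rad=.03,thr=t))
  except Exception as x: print(x)
g=cv2.GaussianBlur(im,(3,3),0).min(2).astype(np.float32); P=[]
for a in np.arange(-60,215,3):
    u=np.array([np.cos(np.radians(a)),-np.sin(np.radians(a))]); 
    r=np.arange(95,145,.5); q=(np.array([308,105])+r[:,None]*u).astype(np.float32); v=cv2.remap(g,q[None,:,0],q[None,:,1],cv2.INTER_LINEAR)[0]
    i=np.argmin(np.diff(v)); 
    if q[i,1]>1: P.append(ray(K,A,e,q[i],.034)[:2])
P=np.array(P)
from scipy.optimize import least_squares
s=least_squares(lambda x:np.hypot(*(P-x[:2]).T)-x[2],[*p[:2],.132],loss='soft_l1',f_scale=.001); print("plate",s.x.round(4),len(P),np.median(abs(s.fun)))
print("handle top",ray(K,A,e,(194,195),.12),"knob",ray(K,A,e,(8,158),.104))
for n,uv in (("cap",(535,210)),("hubB",(208,270))): print(n,ray(K,A,e,uv,.014))
```

```text
[216 218 220 219 221 185 104 105 106 102 101 106 106 103 107 105 108 110
 187 201 219 217 218 218]
150 (array([0.5698, 0.097 ]), np.float64(25.3), array([308.1, 116.9]))
165 (array([0.5698, 0.0971]), np.float64(25.8), array([308. , 116.9]))
180 (array([0.5697, 0.0971]), np.float64(26.3), array([308., 117.]))
plate [0.5698 0.0972 0.1308] 63 0.000305242558582719
handle top [0.50822641 0.19524229 0.12      ] knob [0.53820356 0.36382317 0.104     ]
cap [ 0.45628089 -0.17849901  0.014     ]
hubB [0.37389581 0.23173226 0.014     ]
```

```bash
python3 -m handwheel '[[[0,0,0],[0.03,-0.008,0.04],1],[[0,0,0],[0.027,-0.0066,0.06],1],[[0,0,0],[0,0,0.04],1],[[0,0,0],[0,0,0.021],1],[[0,0,0],[0,0,0],1]]'; python3 -m handwheel '[[[0,0,0],[0,0,0],1],[[0,0,0],[0,0,0],1]]'
```

```text
t: 8.12
eef_pos: [0.5669, 0.0966, 0.0859]
orientation: [180.0, 0.4, -0.1]
contact_force: [-1.4, 0.9, -2.4]
opening: 0.0534
t: 8.38
eef_pos: [0.5699, 0.0977, 0.0911]
orientation: [-180.0, -0.2, -0.0]
contact_force: [0.6, -0.2, -2.2]
opening: 0.0533
```

```bash
python3 -m handwheel '[[[0,0,0],[0,0,0.012],1],[[0,0,0],[0,0,0.01],1],[[0,0,0],[0,0,0.005],1],[[0,0,0],[0,0,0],1],[[0,0,0],[0,0,0],1]]'; python3 -m handwheel '[[[0,0,0],[0,0,0.005],1],[[0,0,0],[0,0,0.005],1],[[0,0,0],[0,0,0.002],1],[[0,0,0],[0,0,0],1],[[0,0,0],[0,0,0],1]]'
```

```text
t: 9.0
eef_pos: [0.5686, 0.098, 0.062]
orientation: [180.0, -0.0, 0.0]
contact_force: [1.3, -0.4, -3.0]
opening: 0.0528
t: 9.62
eef_pos: [0.5699, 0.0979, 0.0512]
orientation: [180.0, -0.2, 0.0]
contact_force: [4.4, -1.2, 4.0]
opening: 0.0532
```

Seated at the expected height with rising contact force; pressing slightly, then releasing and lifting.

```bash
python3 -m handwheel '[[[0,0,0],[0,0,0.001],1],[[0,0,0],[0,0,0.001],1],[[0,0,0],[0,0,0],0.1],[[0,0,0],[0,0,0],-0.4],[[0,0,0],[0,0,0],-1]]'; python3 -m handwheel '[[[0,0,0],[0,0,0],-1],[[0,0,0],[0,0,-0.02],-1],[[0,0,0],[0,0,-0.05],-1],[[0,0,0],[0,0,-0.06],-1],[[0,0,0],[0,0,-0.06],-1]]'; python3 -m handwheel '[[[0,0,0],[-0.04,-0.03,0],-1],[[0,0,0],[-0.05,-0.04,0],-1],[[0,0,0],[-0.05,-0.04,0],-1],[[0,0,0],[-0.05,-0.03,-0.01],-1],[[0,0,0],[0,0,0.02],-1]]'; python3 -m handwheel '[[[0,0,0],[0,0,0.02],-1],[[0,0,0],[0,0,0],-1],[[0,0,0],[0,0,0],-1]]'
python3 - <<'E'
from h import *
K,A,e=cam("wrist"); im=save("wrist","pics/w5.png")
print(pose()[0]); 
print("hubB",blob(im,K,A,e,(.374,.232),.014))
print("stack",blob(im,K,A,e,(.5697,.0975),.086,rad=.02))
E
```

```text
t: 10.25
eef_pos: [0.567, 0.0981, 0.0466]
orientation: [-180.0, 0.2, 0.0]
contact_force: [0.2, -0.5, 0.2]
opening: 0.0761
t: 10.88
eef_pos: [0.5679, 0.098, 0.2388]
orientation: [180.0, 0.1, 0.0]
contact_force: [1.0, -0.1, 0.3]
opening: 0.0857
t: 11.5
eef_pos: [0.3791, 0.2385, 0.2305]
orientation: [-179.8, -0.3, 0.3]
contact_force: [0.4, -1.1, -0.1]
opening: 0.0858
t: 11.88
eef_pos: [0.3811, 0.236, 0.2083]
orientation: [-180.0, -0.0, 0.0]
contact_force: [0.0, -0.2, -0.7]
opening: 0.0854
[0.38140795 0.2360796  0.20868196]
hubB (array([0.3681, 0.2321]), np.float64(83.1), array([325.8, 184.1]))Traceback (most recent call last):
  File "<stdin>", line 5, in <module>
  File "h.py", line 24, in blob
    q=max(cs,key=cv2.contourArea); el=cv2.fitEllipse(cv2.convexHull(q))
ValueError: max() iterable argument is empty
```

View pics/w5.png

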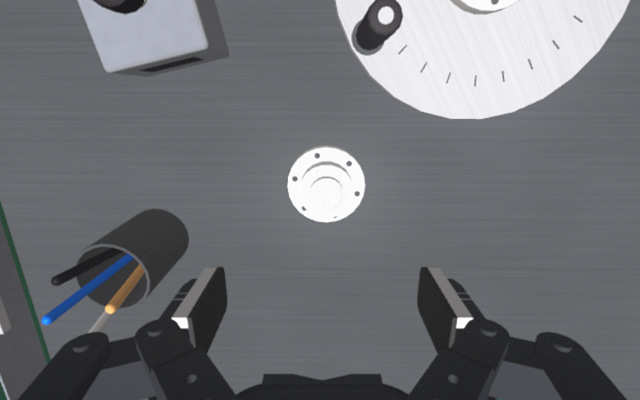

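Picture: hub B sits free at (326,184), the pen cup well clear at left. Going down on it.

```bash
python3 -m handwheel '[[[0,0,0],[-0.0133,0.004,0.06],-1],[[0,0,0],[0,0,0.06],-1],[[0,0,0],[0,0,0.04],-1],[[0,0,0],[0,0,0.02],-1],[[0,0,0],[0,0,0.008],-1]]' 30; python3 -m handwheel '[[[0,0,0],[0,0,0.002],-1],[[0,0,0],[0,0,0],-1],[[0,0,0],[0,0,0],-0.2],[[0,0,0],[0,0,0],0.1],[[0,0,0],[0,0,0],0.2]]';  python3 -m handwheel '[[[0,0,0],[0,0,0],0.3],[[0,0,0],[0,0,0],0.4],[[0,0,0],[0,0,0],1],[[0,0,0],[0,0,0],1]]' 50
```

```text
t: 12.55
eef_pos: [0.3676, 0.2318, 0.0192]
orientation: [180.0, 0.1, -0.0]
contact_force: [-0.3, 0.2, -0.1]
opening: 0.0855
t: 13.18
eef_pos: [0.3683, 0.2321, 0.0191]
orientation: [-180.0, -0.1, 0.0]
contact_force: [-1.6, -0.9, 6.3]
opening: 0.0539
t: 13.68
eef_pos: [0.3684, 0.2322, 0.0194]
orientation: [-180.0, -0.1, 0.0]
contact_force: [-2.4, -1.6, 6.3]
opening: 0.0524
```

```bash
python3 -m handwheel '[[[0,0,0],[0,0,-0.02],1],[[0,0,0],[0,0,-0.05],1],[[0,0,0],[0,0,-0.06],1],[[0,0,0],[0,0,-0.06],1],[[0,0,0],[0.02,0.02,-0.04],1]]';  python3 -m handwheel '[[[0,0,0],[0.035,0.03,0],1],[[0,0,0],[0.04,0.035,0],1],[[0,0,0],[0.03,0.03,0],1],[[0,0,0],[0.01,0.01,0],1],[[0,0,0],[0,0,0],1]]';python3 -m handwheel '[[[0,0,0],[0,0,0],1],[[0,0,0],[0,0,0],1]]'
python3 - <<'E'
from h import *
K,A,e=cam("wrist"); im=save("wrist","pics/w6.png")
print(pose()[0]); 
def px(x,y,z):
    c=A.T@(np.array([x,y,z])-e); return (K@c/c[2])[:2].round(0)
print(px(.5697,.0975,.086),px(.5697,.0975,.05))
print("handle",px(.508,.195,.12))
E
```

```text
t: 14.3
eef_pos: [0.3873, 0.2129, 0.2505]
orientation: [-179.9, -0.1, 0.2]
contact_force: [1.5, 0.2, -3.7]
opening: 0.0525
t: 14.92
eef_pos: [0.5024, 0.1067, 0.2466]
orientation: [-180.0, 0.2, -0.1]
contact_force: [-0.9, 0.6, -3.8]
opening: 0.0522
t: 15.18
eef_pos: [0.5019, 0.1081, 0.2481]
orientation: [-180.0, -0.0, 0.1]
contact_force: [0.0, -0.7, -3.3]
opening: 0.0524
[0.50203495 0.10798746 0.24818635]
[334. 107.] [333. 106.]
handle [223. 182.]
```

View pics/w6.png

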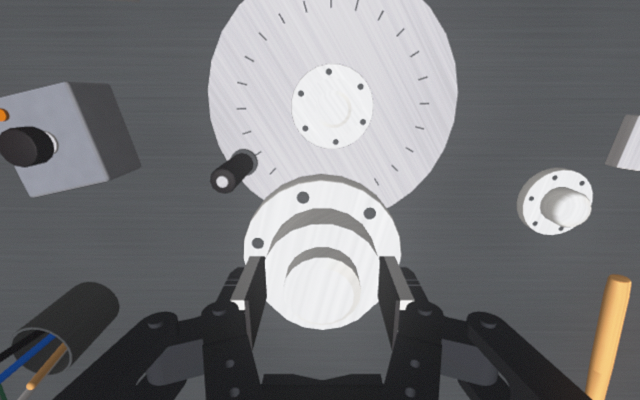

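Hub 1 sits concentric on the plate at (332,105), as predicted, and the handle has not moved. Placing hub 2 on it.

```bash
python3 -m handwheel '[[[0,0,0],[0.034,0.005,0.02],1],[[0,0,0],[0.034,0.0053,0.04],1],[[0,0,0],[0,0,0.04],1],[[0,0,0],[0,0,0.022],1],[[0,0,0],[0,0,0],1]]'; python3 -m handwheel '[[[0,0,0],[0,0,0],1],[[0,0,0],[0,0,0],1]]'
```

```text
t: 15.85
eef_pos: [0.5687, 0.0972, 0.1232]
orientation: [180.0, 0.3, 0.1]
contact_force: [-1.0, -0.5, -3.4]
opening: 0.0519
t: 16.1
eef_pos: [0.5718, 0.097, 0.1282]
orientation: [-180.0, -0.2, 0.0]
contact_force: [0.1, 0.4, -3.4]
opening: 0.0523
```

```bash
python3 -m handwheel '[[[0,0,0],[0,0,0.01],1],[[0,0,0],[0,0,0.008],1],[[0,0,0],[0,0,0.005],1],[[0,0,0],[0,0,0],1],[[0,0,0],[0,0,0],1]]'
```

```text
t: 16.73
eef_pos: [0.5708, 0.0967, 0.103]
orientation: [180.0, -0.0, 0.0]
contact_force: [0.8, -0.3, -2.8]
opening: 0.0522
```

```bash
python3 -m handwheel '[[[0,0,0],[0,0,0.005],1],[[0,0,0],[0,0,0.005],1],[[0,0,0],[0,0,0.003],1],[[0,0,0],[0,0,0],1],[[0,0,0],[0,0,0],1]]'
```

```text
t: 17.35
eef_pos: [0.5707, 0.0967, 0.0915]
orientation: [180.0, -0.1, 0.0]
contact_force: [-3.5, -0.1, 5.0]
opening: 0.0521
```

```bash
python3 -m handwheel '[[[0,0,0],[0,0,0.001],1],[[0,0,0],[0,0,0.001],1],[[0,0,0],[0,0,0],0.1],[[0,0,0],[0,0,0],-0.4],[[0,0,0],[0,0,0],-1]]'; python3 -m handwheel '[[[0,0,0],[0,0,0],-1],[[0,0,0],[0,0,-0.02],-1],[[0,0,0],[0,0,-0.05],-1],[[0,0,0],[0,0,-0.05],-1],[[0,0,0],[-0.02,0.04,0],-1]]'; python3 -m handwheel '[[[0,0,0],[-0.02,0.05,0],-1],[[0,0,0],[-0.02,0.05,0],-1],[[0,0,0],[-0.025,0.055,0],-1],[[0,0,0],[-0.025,0.055,0],-1],[[0,0,0],[-0.01,0.027,0],-1]]'; python3 -m handwheel '[[[0,0,0],[0,0,0],-1],[[0,0,0],[0,0,0],-1],[[0,0,0],[0,0,0],-1]]'
python3 - <<'E'
from h import *
K,A,e=cam("wrist"); im=save("wrist","pics/w7.png")
print(pose()[0]); 
print("cap",blob(im,K,A,e,(.446,-.18),.014))
E
```

```text
t: 17.98
eef_pos: [0.571, 0.0967, 0.0877]
orientation: [180.0, -0.0, 0.0]
contact_force: [0.8, 0.4, -0.4]
opening: 0.0761
t: 18.6
eef_pos: [0.554, 0.058, 0.2135]
orientation: [-180.0, -0.7, 0.2]
contact_force: [-0.3, -1.0, -0.6]
opening: 0.0852
t: 19.23
eef_pos: [0.4494, -0.1827, 0.2077]
orientation: [180.0, 0.0, -0.2]
contact_force: [0.5, 0.1, -0.6]
opening: 0.0854
t: 19.6
eef_pos: [0.4512, -0.1792, 0.2078]
orientation: [-180.0, 0.0, 0.1]
contact_force: [0.6, 0.1, 0.3]
opening: 0.0852
[ 0.45118406 -0.1792078   0.20780795]
cap (array([ 0.4565, -0.1792]), np.float64(83.5), array([322.2, 167.4]))
```

View pics/w7.png

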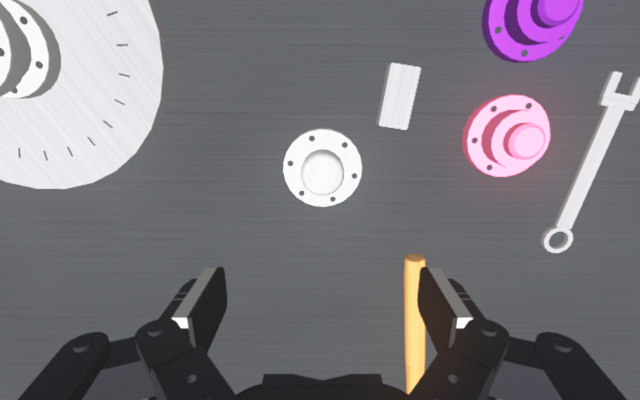

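Picture: cap with dome at (322,168), clear on all sides of the jaws. Gripping it.

```bash
python3 -m handwheel '[[[0,0,0],[0.0053,0,0.06],-1],[[0,0,0],[0,0,0.06],-1],[[0,0,0],[0,0,0.04],-1],[[0,0,0],[0,0,0.02],-1],[[0,0,0],[0,0,0.008],-1]]' 30; python3 -m handwheel '[[[0,0,0],[0,0,0.001],-1],[[0,0,0],[0,0,0],-1],[[0,0,0],[0,0,0],0],[[0,0,0],[0,0,0],0.2],[[0,0,0],[0,0,0],0.4]]';  python3 -m handwheel '[[[0,0,0],[0,0,0],0.5],[[0,0,0],[0,0,0],0.5],[[0,0,0],[0,0,0],1],[[0,0,0],[0,0,0],1]]' 50
```

```text
t: 20.27
eef_pos: [0.4554, -0.179, 0.0183]
orientation: [-179.9, 0.1, 0.1]
contact_force: [-0.4, 0.2, 0.9]
opening: 0.0852
t: 20.9
eef_pos: [0.4564, -0.1805, 0.0198]
orientation: [180.0, -0.1, 0.0]
contact_force: [-0.8, 1.0, 3.1]
opening: 0.0417
t: 21.4
eef_pos: [0.4566, -0.1805, 0.0199]
orientation: [180.0, -0.1, 0.0]
contact_force: [-0.7, 1.0, 5.7]
opening: 0.0411
```

```bash
python3 -m handwheel '[[[0,0,0],[0,0,-0.02],1],[[0,0,0],[0,0,-0.05],1],[[0,0,0],[0,0,-0.06],1],[[0,0,0],[0,0,-0.06],1],[[0,0,0],[0,0,-0.06],1]]';  python3 -m handwheel '[[[0,0,0],[0,-0.05,0],1],[[0,0,0],[0.01,-0.055,0],1],[[0,0,0],[0.01,-0.055,0],1],[[0,0,0],[0.01,-0.055,0],1],[[0,0,0],[0.01,-0.05,0],1]]';python3 -m handwheel '[[[0,0,0],[0,-0.015,0],1],[[0,0,0],[0,0,0],1],[[0,0,0],[0,0,0],1],[[0,0,0],[0,0,0],1]]'
python3 - <<'E'
from h import *
K,A,e=cam("wrist"); im=save("wrist","pics/w8.png")
print(pose()[0]); 
def px(x,y,z):
    c=A.T@(np.array([x,y,z])-e); return (K@c/c[2])[:2].round(0)
print(px(.5700,.0975,.124),px(.57,.0975,.088))
E
```

```text
t: 22.02
eef_pos: [0.4554, -0.1801, 0.2694]
orientation: [-180.0, 0.1, 0.0]
contact_force: [1.0, -0.1, -2.0]
opening: 0.0407
t: 22.65
eef_pos: [0.4956, 0.0865, 0.2674]
orientation: [180.0, 0.1, 0.0]
contact_force: [0.3, -1.2, -2.7]
opening: 0.0413
t: 23.15
eef_pos: [0.496, 0.0983, 0.2689]
orientation: [180.0, -0.0, -0.1]
contact_force: [0.0, 0.5, -3.0]
opening: 0.0407
[0.49599459 0.09846273 0.26898582]
[323. 101.] [323. 100.]
```

View pics/w8.png

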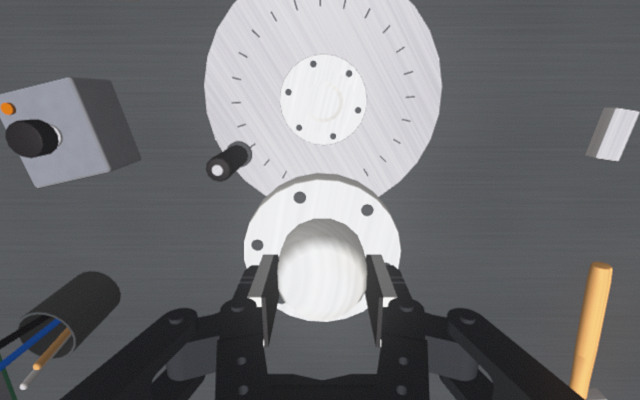

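The upper hub is concentric on the stack at (324,99), as expected. Placing the cap.

```bash
python3 -m handwheel '[[[0,0,0],[0.037,0.001,0.02],1],[[0,0,0],[0.037,0,0.04],1],[[0,0,0],[0,0,0.03],1],[[0,0,0],[0,0,0.018],1],[[0,0,0],[0,0,0],1]]'; python3 -m handwheel '[[[0,0,0],[0,0,0],1],[[0,0,0],[0,0,0],1]]'; python3 -m handwheel '[[[0,0,0],[0,0,0.008],1],[[0,0,0],[0,0,0.005],1],[[0,0,0],[0,0,0.003],1],[[0,0,0],[0,0,0],1],[[0,0,0],[0,0,0],1]]'
```

```text
t: 23.82
eef_pos: [0.5689, 0.0982, 0.1595]
orientation: [180.0, 0.2, -0.0]
contact_force: [0.1, -0.9, -2.4]
opening: 0.041
t: 24.08
eef_pos: [0.5708, 0.0988, 0.1632]
orientation: [-180.0, -0.2, 0.0]
contact_force: [-0.2, -0.5, -2.1]
opening: 0.0407
t: 24.7
eef_pos: [0.5701, 0.0988, 0.145]
orientation: [180.0, -0.0, 0.0]
contact_force: [-0.9, -0.1, -2.3]
opening: 0.041
```

```bash
python3 -m handwheel '[[[0,0,0],[0,0.0015,0],1],[[0,0,0],[0,0,0.005],1],[[0,0,0],[0,0,0.005],1],[[0,0,0],[0,0,0.004],1],[[0,0,0],[0,0,0],1]]'; python3 -m handwheel '[[[0,0,0],[0,0,0.001],1],[[0,0,0],[0,0,0.001],1],[[0,0,0],[0,0,0],1]]'
```

```text
t: 25.32
eef_pos: [0.5698, 0.0972, 0.1305]
orientation: [180.0, 0.0, 0.0]
contact_force: [0.2, 0.6, -2.4]
opening: 0.041
t: 25.7
eef_pos: [0.5702, 0.0973, 0.13]
orientation: [180.0, -0.1, 0.0]
contact_force: [-1.4, -0.2, 3.8]
opening: 0.041
```

Contact at exactly the expected height (0.130). Releasing and going to the lamp box.

```bash
python3 -m handwheel '[[[0,0,0],[0,0,0.001],1],[[0,0,0],[0,0,0.001],1],[[0,0,0],[0,0,0],0.3],[[0,0,0],[0,0,0],-0.3],[[0,0,0],[0,0,0],-1]]'; python3 -m handwheel '[[[0,0,0],[0,0,0],-1],[[0,0,0],[0,0,-0.02],-1],[[0,0,0],[0,0,-0.05],-1],[[0,0,0],[0,0,-0.06],-1],[[0,0,0],[-0.01,-0.04,0],-1]]'; python3 -m handwheel '[[[0,0,0],[-0.01,-0.055,0],-1],[[0,0,0],[-0.01,-0.055,0],-1],[[0,0,0],[-0.02,-0.055,0],-1],[[0,0,0],[-0.02,-0.05,0],-1],[[0,0,0],[0,0,0],-1]]'; python3 -m handwheel '[[[0,0,0],[0,0,0],-1],[[0,0,0],[0,0,0],-1]]'
python3 - <<'E'
from h import *
K,A,e=cam("wrist"); im=save("wrist","pics/w9.png")
p=pose()[0]; print(p, status.sense()["joint_pos"].round(0))
for z in (.104,): print(blob(im,K,A,e,(.535,.362),z,dark=True,rad=.04,thr=80))
print(finder.search_frame("knob_grip","wrist"))
E
```

```text
t: 26.32
eef_pos: [0.57, 0.0972, 0.1264]
orientation: [180.0, 0.0, 0.0]
contact_force: [0.4, -0.1, -1.1]
opening: 0.072
t: 26.95
eef_pos: [0.5631, 0.1361, 0.2638]
orientation: [-179.9, -0.7, -0.2]
contact_force: [0.1, 0.7, -1.4]
opening: 0.0852
t: 27.58
eef_pos: [0.498, 0.3557, 0.256]
orientation: [-180.0, 0.1, 0.4]
contact_force: [0.2, 0.1, -0.4]
opening: 0.0851
t: 27.82
eef_pos: [0.5006, 0.351, 0.2568]
orientation: [180.0, -0.0, -0.1]
contact_force: [0.1, 0.1, 0.6]
opening: 0.0854
[0.50065516 0.35091965 0.25684798] [ 30.  13.  66.  -0. 102. 120.]
(array([0.5366, 0.3807]), np.float64(34.6), array([289.4, 144. ]))
[{'location': [289.6, 142.8], 'confidence': 0.93}, {'location': [534.1, 102.5], 'confidence': 0.68}]
```

View pics/w9.png

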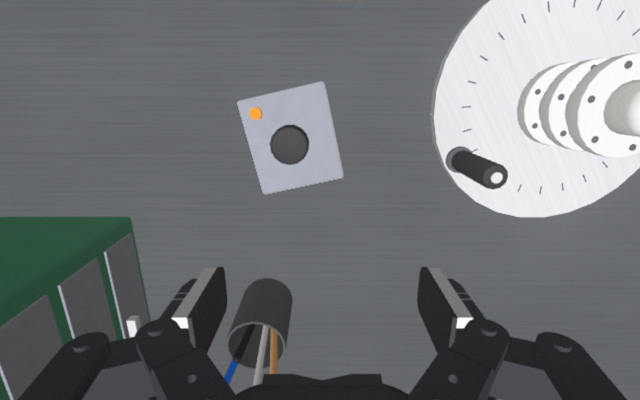

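Picture: lamp box with knob at (289,144), lamp off, and the three-part stack on the table at right. Gripping the knob head.

```bash
python3 -m handwheel '[[[0,0,0],[0.018,-0.015,0.03],-1],[[0,0,0],[0.018,-0.015,0.05],-1],[[0,0,0],[0,0,0.05],-1],[[0,0,0],[0,0,0.03],-1],[[0,0,0],[0,0,0.012],-1]]' 40; python3 -m handwheel '[[[0,0,0],[0,0,0],-1],[[0,0,0],[0,0,0],0],[[0,0,0],[0,0,0],0.3],[[0,0,0],[0,0,0],0.5],[[0,0,0],[0,0,0],0.6]]';  python3 -m handwheel '[[[0,0,0],[0,0,0],0.7],[[0,0,0],[0,0,0],1],[[0,0,0],[0,0,0],1],[[0,0,0],[0,0,0],1]]'
```

```text
t: 28.55
eef_pos: [0.5352, 0.3805, 0.0819]
orientation: [179.9, 0.2, -0.1]
contact_force: [0.4, 0.3, 1.1]
opening: 0.0853
t: 29.18
eef_pos: [0.5366, 0.3815, 0.0869]
orientation: [179.9, -0.1, -0.0]
contact_force: [-1.1, -3.0, 5.1]
opening: 0.033
t: 29.68
eef_pos: [0.5366, 0.3815, 0.0868]
orientation: [180.0, -0.1, -0.0]
contact_force: [-2.1, -3.4, 5.9]
opening: 0.0331
```

```bash
python3 -m handwheel '[[[0,0,0],[0,0,-0.006],1],[[0,0,0],[0,0,-0.006],1],[[0,0,0],[0,0,-0.005],1],[[0,0,0],[0,0,0],1],[[0,0,0],[0,0,0],1]]' 60; python3 -m handwheel '[[[0,0,0],[0,0,-0.002],1],[[0,0,0],[0,0,0],1],[[0,0,0],[0,0,0],1]]'
```

```text
t: 30.3
eef_pos: [0.5363, 0.3815, 0.1003]
orientation: [179.9, 0.0, -0.0]
contact_force: [4.6, -2.1, -7.5]
opening: 0.0319
t: 30.68
eef_pos: [0.5363, 0.3815, 0.1021]
orientation: [179.9, 0.0, -0.0]
contact_force: [5.9, -2.3, -8.7]
opening: 0.0317
```

```bash
python3 -m handwheel '[[[0,0,0],[0,0,-0.002],1],[[0,0,0],[0,0,-0.001],1],[[0,0,0],[0,0,0],1],[[0,0,0],[0,0,0],1]]' 60
python3 - <<'E'
from h import *
im=save("wrist","pics/w10.png"); b=save("scene","pics/s10.png")
s=cv2.resize(b[110:240,340:500],(400,325),interpolation=cv2.INTER_CUBIC)
cv2.imwrite("pics/c10.png",np.hstack([cv2.resize(im,(400,325)),s])[:,:,::-1])
E
```

```text
t: 31.18
eef_pos: [0.5362, 0.3815, 0.1034]
orientation: [179.9, 0.1, -0.0]
contact_force: [8.0, -1.3, -13.5]
opening: 0.0318
```

View pics/c10.png

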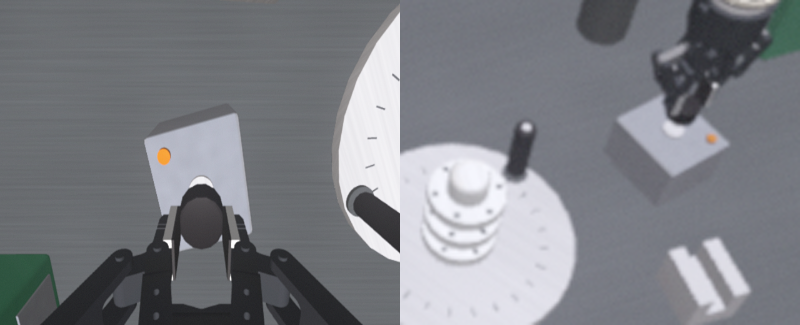

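The force stiffened to 13.5 N (above the 8 N spring maximum) at about 16.6 mm, so the knob is on its stop. Lowering, releasing, retreating and checking.

```bash
python3 -m handwheel '[[[0,0,0],[0,0,0.008],1],[[0,0,0],[0,0,0.007],1],[[0,0,0],[0,0,0.004],1],[[0,0,0],[0,0,0],0.3],[[0,0,0],[0,0,0],-0.3]]'; python3 -m handwheel '[[[0,0,0],[0,0,0],-1],[[0,0,0],[0,0,0],-1],[[0,0,0],[0,0,-0.03],-1],[[0,0,0],[0,0,-0.06],-1],[[0,0,0],[-0.01,0.04,-0.05],-1]]';  python3 -m handwheel '[[[0,0,0],[-0.01,0.055,0],-1],[[0,0,0],[-0.01,0.05,0],-1],[[0,0,0],[-0.01,0.02,0],-1],[[0,0,0],[0,0,0],-1],[[0,0,0],[0,0,0],-1]]'
python3 - <<'E'
from h import *
K,A,e=cam("wrist"); im=save("wrist","pics/w11.png")
print(pose()[0])
h=ray(K,A,e,(0,0),.12)
r=finder.search_frame("crank_handle","wrist"); print([(d["location"],d["confidence"],ray(K,A,e,d["location"],.09).round(3)) for d in r])
r=finder.search_frame("knob_grip","wrist"); print([(d["location"],d["confidence"],ray(K,A,e,d["location"],.104).round(3)) for d in r])
E
```

```text
t: 31.9
eef_pos: [0.5353, 0.3831, 0.0886]
orientation: [-179.9, 0.1, 0.0]
contact_force: [-0.4, -0.4, -1.0]
opening: 0.0488
t: 32.52
eef_pos: [0.5261, 0.3454, 0.2281]
orientation: [-179.9, -0.1, 0.2]
contact_force: [1.0, -0.8, -0.1]
opening: 0.0854
t: 33.15
eef_pos: [0.4965, 0.2195, 0.2264]
orientation: [-179.9, -0.0, 0.1]
contact_force: [0.4, 0.9, 0.4]
opening: 0.0858
[0.49649036 0.21968374 0.22611097]
[([404.3, 94.4], 0.72, array([0.576, 0.152, 0.09 ]))]
[([133.9, 141.8], 0.79, array([0.539, 0.375, 0.104]))]
```

View pics/w11.png

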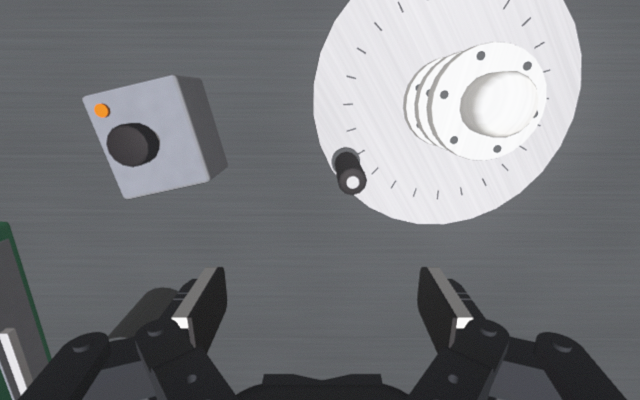

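Picture: knob back at rest, lamp off. Stack tight and closed. Handle top at (352,182), where it started. Gripping the handle.

```bash
python3 - <<'E'
from h import *
K,A,e=cam("wrist"); print(ray(K,A,e,(352.5,182.5),.12))
for t in range(0,361,15):
    a=np.radians(122.1+t); print(t,np.round(1000*.115*2*np.sin(np.radians(7.5))*np.array([-np.sin(a+np.radians(7.5)),np.cos(a+np.radians(7.5))])*[1,-1],1).tolist(),end='; ')
E
python3 -m handwheel '[[[0,0,0],[0.012,0.025,0],-1],[[0,0,0],[0,0,0.05],-1],[[0,0,0],[0,0,0.05],-1],[[0,0,0],[0,0,0.03],-1],[[0,0,0],[0,0,0.011],-1]]' 30; python3 -m handwheel '[[[0,0,0],[0,0,0],-1],[[0,0,0],[0,0,0],0],[[0,0,0],[0,0,0],0.4],[[0,0,0],[0,0,0],0.7],[[0,0,0],[0,0,0],1]]';  python3 -m handwheel '[[[0,0,0],[0,0,0],1],[[0,0,0],[0,0,0],1]]'
```

```text
[0.50834715 0.19537684 0.12      ]
0 [-23.1, 19.1]; 15 [-17.4, 24.5]; 30 [-10.5, 28.1]; 45 [-2.8, 29.9]; 60 [5.0, 29.6]; 75 [12.5, 27.3]; 90 [19.1, 23.1]; 105 [24.5, 17.4]; 120 [28.1, 10.5]; 135 [29.9, 2.8]; 150 [29.6, -5.0]; 165 [27.3, -12.5]; 180 [23.1, -19.1]; 195 [17.4, -24.5]; 210 [10.5, -28.1]; 225 [2.8, -29.9]; 240 [-5.0, -29.6]; 255 [-12.5, -27.3]; 270 [-19.1, -23.1]; 285 [-24.5, -17.4]; 300 [-28.1, -10.5]; 315 [-29.9, -2.8]; 330 [-29.6, 5.0]; 345 [-27.3, 12.5]; 360 [-23.1, 19.1]; t: 33.92
eef_pos: [0.5069, 0.1939, 0.0822]
orientation: [179.9, 0.3, 0.1]
contact_force: [0.1, -0.6, -0.1]
opening: 0.0855
t: 34.55
eef_pos: [0.5085, 0.1947, 0.0862]
orientation: [-179.9, -0.1, 0.0]
contact_force: [-1.8, 2.3, 3.1]
opening: 0.0226
t: 34.8
eef_pos: [0.5085, 0.1946, 0.0862]
orientation: [-179.9, -0.1, 0.0]
contact_force: [-1.7, 4.6, 5.5]
opening: 0.0229
```

```bash
python3 -m handwheel '[[[0,0,0],[-0.0122,0.0088,0],1],[[0,0,0],[-0.0109,0.0103,0],1],[[0,0,0],[-0.0174,0.0245,0],1],[[0,0,0],[-0.0105,0.0281,0],1],[[0,0,0],[0,0,0],1]]'; python3 -c "
import numpy as np;a=np.radians(122.1+45);print(.5697+.115*np.cos(a),.0972+.115*np.sin(a))"
```

```text
t: 35.42
eef_pos: [0.4566, 0.1194, 0.0862]
orientation: [179.8, -0.0, -0.1]
contact_force: [-2.9, 0.4, 7.1]
opening: 0.0228
0.4576024626680095 0.12287376334125943
```

```bash
python3 -m handwheel '[[[0,0,0],[-0.0028,0.0299,0],1],[[0,0,0],[0.005,0.0296,0],1],[[0,0,0],[0.0125,0.0273,0],1],[[0,0,0],[0.0191,0.0231,0],1],[[0,0,0],[0,0,0],1]]'; python3 -c "
import numpy as np;a=np.radians(122.1+105);print(.5697+.115*np.cos(a),.0972+.115*np.sin(a))"
```

```text
t: 36.05
eef_pos: [0.4944, 0.0099, 0.0862]
orientation: [179.9, -0.4, -0.1]
contact_force: [2.2, 2.0, 4.3]
opening: 0.0227
0.4914171000697244 0.01295756663945144
```

```bash
python3 -m handwheel '[[[0,0,0],[0.0245,0.0174,0],1],[[0,0,0],[0.0281,0.0105,0],1],[[0,0,0],[0.0299,0.0028,0],1],[[0,0,0],[0.0296,-0.005,0],1],[[0,0,0],[0,0,0],1]]'; python3 -m handwheel '[[[0,0,0],[0.0273,-0.0125,0],1],[[0,0,0],[0.0231,-0.0191,0],1],[[0,0,0],[0.0174,-0.0245,0],1],[[0,0,0],[0.0105,-0.0281,0],1],[[0,0,0],[0,0,0],1]]'; python3 -c "
import numpy as np
for t in (165,225):a=np.radians(122.1+t);print(.5697+.115*np.cos(a),.0972+.115*np.sin(a))"
```

```text
t: 36.67
eef_pos: [0.606, -0.012, 0.0862]
orientation: [-179.9, -0.2, 0.1]
contact_force: [-2.3, 4.5, 7.3]
opening: 0.0226
t: 37.3
eef_pos: [0.682, 0.0738, 0.0862]
orientation: [-179.9, -0.1, 0.2]
contact_force: [-2.9, 0.7, 6.0]
opening: 0.0231
0.603514637401715 -0.012716196701807972
0.6817975373319904 0.07152623665874064
```

```bash
python3 -m handwheel '[[[0,0,0],[0.0028,-0.0299,0],1],[[0,0,0],[-0.005,-0.0296,0],1],[[0,0,0],[-0.0125,-0.0273,0],1],[[0,0,0],[-0.0191,-0.0231,0],1],[[0,0,0],[0,0,0],1]]'; python3 -m handwheel '[[[0,0,0],[-0.0245,-0.0174,0],1],[[0,0,0],[-0.0281,-0.0105,0],1],[[0,0,0],[-0.0299,-0.0028,0],1],[[0,0,0],[-0.0296,0.005,0],1],[[0,0,0],[0,0,0],1]]'; python3 -c "
import numpy as np
for t in (285,345):a=np.radians(122.1+t);print(.5697+.115*np.cos(a),.0972+.115*np.sin(a))"
```

```text
t: 37.92
eef_pos: [0.6462, 0.1827, 0.0863]
orientation: [-180.0, 0.0, 0.2]
contact_force: [-0.2, 1.9, 4.5]
opening: 0.023
t: 38.55
eef_pos: [0.5334, 0.2063, 0.0862]
orientation: [-180.0, 0.1, 0.1]
contact_force: [-1.4, 2.6, 4.2]
opening: 0.0227
0.6479828999302755 0.18144243336054855
0.5358853625982849 0.20711619670180792
```

```bash
python3 -m handwheel '[[[0,0,0],[-0.014,0.0055,0],1],[[0,0,0],[-0.0133,0.007,0],1],[[0,0,0],[-0.0025,0.002,0],1],[[0,0,0],[0,0,0],1],[[0,0,0],[0,0,0],1]]'; python3 -m handwheel '[[[0,0,0],[0,0,0],0.6],[[0,0,0],[0,0,0],-0.2],[[0,0,0],[0,0,0],-1],[[0,0,0],[0,0,0],-1],[[0,0,0],[0,0,0],-1]]'; python3 -m handwheel '[[[0,0,0],[0,0,-0.03],-1],[[0,0,0],[0,0,-0.06],-1],[[0,0,0],[0,0,-0.06],-1],[[0,0,0],[-0.03,-0.02,0],-1],[[0,0,0],[0,0,0],-1]]'; python3 -m handwheel '[[[0,0,0],[0,0,0],-1],[[0,0,0],[0,0,0],-1]]'
python3 - <<'E'
from h import *
K,A,e=cam("wrist"); im=save("wrist","pics/w12.png"); print(pose()[0])
def px(x,y,z):
    c=A.T@(np.array([x,y,z])-e); return (K@c/c[2])[:2].round(0)
print("handle expected",px(.5083,.1954,.12),"cap flange",px(.5699,.0975,.126))
b=save("scene","pics/s12.png"); b=cv2.resize(b[100:280,200:500],(560,336),interpolation=cv2.INTER_CUBIC)
cv2.imwrite("pics/c12.png",np.vstack([cv2.resize(im,(410,256)),cv2.resize(b,(410,300))])[:,:,::-1])
E
```

```text
t: 39.17
eef_pos: [0.5051, 0.1924, 0.0862]
orientation: [-179.9, 0.1, 0.0]
contact_force: [-2.4, 3.6, 7.6]
opening: 0.0226
t: 39.8
eef_pos: [0.5057, 0.1913, 0.0847]
orientation: [180.0, 0.0, -0.0]
contact_force: [0.4, 0.2, -0.2]
opening: 0.0854
t: 40.42
eef_pos: [0.4751, 0.2126, 0.2366]
orientation: [-179.9, -0.1, 0.1]
contact_force: [-0.2, -0.4, -0.1]
opening: 0.0857
t: 40.67
eef_pos: [0.4759, 0.2111, 0.234]
orientation: [179.9, 0.1, -0.0]
contact_force: [0.0, 0.2, 1.0]
opening: 0.0852
[0.47595169 0.21112814 0.23405633]
handle expected [341. 155.] cap flange [477.  73.]
```

View pics/c12.png

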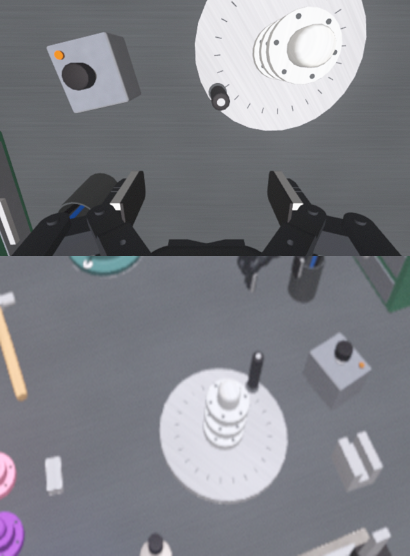

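The final picture shows the stack closed and upright and the knob at rest. The handle top is at about (345,159), against (341,155) at the start, so about 2° past a full turn. The arm is clear and the bystanders in view are unmoved. Handing in.

```bash
python3 -c "
from plant import ticket; print(ticket.close_job())"
```

```text
the job is handed in; nothing more can be done
None
```

The job is done and handed in at about 41 s of robot time, well under the 210 s limit; no verdict was reported.

- **Stack:** I found two hubs on the bench and seated both on the spigot, then closed the stack with the domed cap. Each part met contact within 0.5 mm of its expected seated height. The pictures show the stack concentric and tight.
- **Lamp knob:** I pulled it up about 16.6 mm by the arm's reading. The force rose to 13.5 N, above the spring's 8 N, so I took it to be on its stop. I then lowered and released it, and the pictures show it back at rest. I could not see the lamp switch on: the orange lamp looked about the same throughout.
- **Turntable:** I turned it one full turn counter-clockwise. The handle came back about 2° past where it started.

One grasp went wrong: the first try at hub 1 closed on its nose instead of the barrel. I reopened and gripped lower; the hub still sat flat.

The last picture shows the robot clear of everything and nothing moved among the bystanders it covers: the mallet, parallel, vee block, pen cup, oil bottle and the pink and purple look-alikes. The wrench and gauge case were not in that view.

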